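Hang a drip basket on a spring-balanced arm and trim the arm level

TASK

Hang the wire basket of castings by its bail in the two hooks at the end of the spring-balanced arm: ease its weight onto the arm and let go only once the arm has sunk and settled, so that it never drops or springs. Then roll the edge thumbwheel that shows in the slot on top of the spring housing until the loaded arm floats level. Keep the basket upright, and leave the jar and the steel cup where they stand.

Things in the scene. Friction and masses are not known exactly. Their poses are not given: they have to be found in the camera images.
- stand: grey steel stand of the balancer, fixed to the bench: foot plate 150 x 120 x 12 mm, square post, and on it the spring housing (82 mm along x, 54 mm along y, z 209 to 311 mm above the bench). Origin on the bench under the boom's pivot (the pivot is at z = 250 mm). Its x axis points level along the boom toward the hooks, z is up.
- hook_seat (a point): midpoint of the two hooks' seats, where the axis of the bail bar lies when hung: 265 mm from the pivot, on the boom's x axis. Hooks of bent 8 mm rod, a V in side view, open upward, mouths 40 mm wide along x, lips 22 mm above this point, 44 mm either side of it along y, so fingers pass between them; the cross rod lies 56 mm behind it, 14 mm up.
- basket: round wire basket 100 mm wide with a fixed steel bail and brass ring castings lying in it, mass 0.25 to 0.36 kg. Origin at the centre of its underside, z up. Rim at z = 69 mm; above it the bail's two uprights, 6 mm rod 64 mm either side along its y, leave a window 82 mm high and 122 mm wide for the hooks under the bail bar, which runs along its y at z = 155 mm.
- bail_bar (a point): middle of the basket's bail bar: a level 8 mm steel bar 128 mm long along the basket's y, with a round wooden grip 16 mm thick and 44 mm long at its middle, to be grasped from above across the basket's x; the bare bar either side of it goes into the hooks. The hooks enter the bail's window from the front as the basket is moved toward the stand.
- wheel_top (a point): top of the thumbwheel's rim: knurled steel wheel, 60 mm diameter, 12 mm wide, axle along the stand's y, standing 9 mm out of the slot in the top of the housing, 8 mm behind the stand's origin. It turns by friction under a fingertip pressed on its top with 8 to 20 N and drawn along the stand's x.
- trim_wheel (a joint): turn of the thumbwheel, rad. Positive = its top rolls along the stand's +x (toward the hooks), which tightens the spring: the boom rises about 0.045 rad per radian of the wheel; backward lowers it. Stiff (up to 5 N along the rim); it stays where it is left; stops at -0.6 and 8.
- pickle_jar: glass jar, 111 mm wide, 158 mm high, a bystander; origin at the centre of its underside
- borax_cup: steel cup, 104 mm wide, 90 mm high, a bystander; origin at the centre of its underside
- boom: the spring-balanced arm: grey 16 x 20 mm bar from the pivot to a steel cross rod with two hooks. Origin on the pivot, x axis along the boom (level when the arm is level), y level. Empty, it floats about 0.13 rad up; it sinks about 0.09 rad (23 mm at the hooks) per newton hung on it, is damped, and springs back if pushed and let go. The basket takes it 0.06 to 0.2 rad below level.

How it is judged:
On the way:
1. the basket hangs by its bail in both hooks, let go, and the arm has settled (distance between bail_bar and hook_seat below 0.01 m and angle between the y axis of basket and the y axis of stand, either way round below 0.12 rad and angular speed of boom below 0.06 rad/s and contact force between the fingers and basket below 0.2 N), for 0.3 s.
At the end, for the whole second after the job is handed in: The basket hangs free and upright by its bail in both hooks (bar within 10 mm of the seats), and the loaded arm floats at rest within 0.035 rad (2 degrees) of level (distance between bail_bar and hook_seat below 0.01 m and angle between the y axis of basket and the y axis of stand, either way round below 0.12 rad and angular speed of boom below 0.06 rad/s and angle between the x axis of boom and the x axis of stand, either way round below 0.035 rad and angle between basket's own z axis and vertical below 0.25 rad); the robot touches nothing.
It fails at once if the arm drops or springs (faster than 0.9 rad/s, about 0.24 m/s at the hooks) (angular speed of boom above 0.9 rad/s).
It fails at once if the basket is tipped by more than 0.6 rad, so that castings would spill (angle between basket's own z axis and vertical above 0.6 rad).
It fails at once if the jar or the cup is moved by more than 20 mm (distance of any of pickle_jar, borax_cup from where it was at the start of the episode above 0.02 m).
It also fails if it takes over 72 s, if anything falls off the work surface, if the arm or the gripper's body presses on something with over 40 N, if the wrist force passes 120 N, or if a joint passes its speed limit or range.

ROBOT

A 7-joint arm with a two-finger parallel gripper is mounted at the origin on a cart in front of the work surface, level with it; the furniture and walls round the work are solid. World frame = base frame: x ahead of the robot, y to its left, z up, the work surface at z = 0. Lengths are in m, angles in rad, forces in N, time in s.
With the tool pointing down it reaches from about 0.4 to 0.85 m from the base axis. Payload 6.9 kg.
Tool frame: the origin (TCP) lies midway between the tips of the shut fingers; the grasp point (between the pads) lies 19 mm behind it; z points along the fingers, y is the line along which they close (so a half turn about z gives the same grasp; the last joint's range is limited). The gripper opens to 85 mm and grips with 20 to 120 N. Pads are 22 mm wide; open, the fingers measure 114 mm over their backs; the gripper's body (76 mm by 85 mm) begins 54 mm behind the grasp point. The pads swing forward as they close: fully open they stand 13 mm farther back than shut.
Start: joints at [0.105, 0.507, -0.238, 1.5, 0.126, 1.149, -0.155], TCP at [0.625, -0, 0.231] pointing down, gripper open.
Joint ranges: [-3.08, 3.08], [-0.24, 2.05], [-1.43, 1.35], [0, 2.5], [-1.52, 4.66], [0.17, 1.96], [-2.89, 2.89]. Speed limits (rad/s): [2.39, 2.39, 3.14, 3.14, 3.14, 3.14, 3.14].

INTERFACE

Orientations are given as a unit quaternion [x, y, z, w].
In Python, from plant import * gives the robot as it stands.
- The arm moves only by the tool carry_out, never from a script. Its argument "series" is a list of rows, each a list of 6 numbers: the shift along the tool's x, y, z in mm, then the turn, a rotation vector about the tool's x, y, z in degrees. In form: [[dx, dy, dz, ax, ay, az], ...]. A call has 1 to 10 rows; each row shifts and turns the commanded pose from where the row before left it, along the tool's axes as they then stand; what a row does not reach is not made up. A row lasts 1/8 s, in which the tool goes at most 62.5 mm and 10.7 degrees, less where a joint would pass 70% of its speed; a pose out of reach is approached as far as the arm can. A call with a gripper value outside its range is refused whole. "hand" is the gripper's target within -1 to 1 (fully open at 1, half-way at 0, shut at -1), set as the call begins (left out, the last holds). The fingers move at their own pace and stop on an object; the grip force is fixed at half the most. Time passes only in rows, so rows that do not move let the fingers close. It gives the time, the measured TCP pose, the force, the opening and the grip force at its end, in the units of the state.
- get_state(): the state, without advancing time (a new reading comes with each control period).
- camera(name): name is "scene" or "side" or "wrist"; returns (picture, depth): 420x560x3 uint8, blue, green, red; 420x560 float32, m along the optical axis (not along the pixel's ray), 0 where there is no reading.
- camera_info(name): a dict with "K" (3x3 intrinsics, pixels), "world_from_camera" (4x4, takes a point from camera to world coordinates); the wrist camera has in their place "hand_eye" (4x4, takes a point from camera to tool coordinates, whose origin is the TCP and whose axes are the flange's). Camera axes: x right, y down, z forward; pixel columns grow to the right and rows downward; lengths in m; the calibration is good to about 2 mm. A picture is of the moment at which its call begins: read the wrist's pose just before it. camera_info takes no time and is no camera call.
- finish_job(): hands the job in; it is judged then, once.
The state is a dict: "time": time; "joint_positions": joint angles; "joint_velocities": joint speeds; "tau": joint torques, N m; "tool_pos": TCP position; "tool_rot": TCP orientation; "ft_force": force on the tool from outside, world axes, zero at the start; "torque": the same for the moment, N m; "grip_width": finger opening in m; "finger_force": force on a finger pad.
Only numpy, scipy, OpenCV 4.12 (cv2) and the standard library are available. Lean on these libraries where they do the work, as an engineer would, in place of code of your own. Each camera call takes 0.05 s, during which the arm holds its last target. There are 200 camera calls.

## Working session

There is one attempt and no reset: what is moved stays moved. The work goes in short steps, Python scripts to look and compute and a tool call to move; the robot and the scene stay as the last step left them, time stands still between calls to the robot, and variables do not carry over. Pictures are saved under pics/ and viewed, at most 10 in all, crops included, and the job is handed in when it is done.

Besides the shell and the picture viewer there is one more tool, called after "Request:" by a JSON object that holds its "name" and its "arguments", one argument or row to a line. carry_out: Moves the arm, as the interface text tells. Its arguments: {"type":"object","properties":{"series":{"type":"array"},"hand":{"type":"number"}},"required":["series"]}

```bash
mkdir -p pics; ls
cat > h.py <<'E'
from plant import *
import numpy as np, cv2
from scipy.spatial.transform import Rotation as R
def cloud(name):
    s=get_state(); im,d=camera(name); c=camera_info(name); K=np.array(c["K"])
    if "world_from_camera" in c: T=np.array(c["world_from_camera"])
    else:
        W=np.eye(4); W[:3,:3]=R.from_quat(s["tool_rot"]).as_matrix(); W[:3,3]=s["tool_pos"]; T=W@np.array(c["hand_eye"])
    v,u=np.indices(d.shape); P=np.stack([(u-K[0,2])/K[0,0]*d,(v-K[1,2])/K[1,1]*d,d],-1)@T[:3,:3].T+T[:3,3]
    P[d==0]=np.nan
    return im,d,P
E
python3 - <<'E'
from h import *
print(get_state())
for n in ("scene","side"):
    im,d,P=cloud(n); cv2.imwrite(f"pics/{n}0.png",im); np.save(f"{n}0.npy",P)
    print(n,np.array(camera_info(n)["world_from_camera"]).round(3).tolist())
E
```

```text
pics
{'time': 0.0, 'joint_positions': array([ 0.10553243,  0.50836253, -0.23753155,  1.50114072,  0.12571993,
        1.14888286, -0.15480898]), 'joint_velocities': array([-6.75194524e-04,  2.96493673e-04, -9.78864892e-05, -1.07358174e-03,
       -1.01354339e-03,  9.73138881e-04, -5.00887206e-04]), 'tau': array([ 1.19726570e-03, -6.20588279e+01, -2.18696728e+00, -2.49655455e+01,
        1.23123583e-02,  1.21321963e-02,  2.04169703e-05]), 'tool_pos': array([ 6.24499378e-01, -1.00264290e-04,  2.30411846e-01]), 'tool_rot': array([ 7.07109720e-01,  7.07103269e-01, -6.52104236e-04, -6.21025124e-04]), 'ft_force': array([ 0.40972985, -0.38226339,  0.15338105]), 'torque': array([-0.00392542, -0.03990688, -0.03638523]), 'finger_force': 0.0, 'grip_width': 0.08549689553298735}
scene [[-0.695, -0.435, 0.572, -0.127], [-0.719, 0.414, -0.559, 0.697], [0.006, -0.8, -0.6, 0.921], [0.0, 0.0, 0.0, 1.0]]
side [[-0.997, -0.019, 0.079, 0.446], [-0.08, 0.428, -0.9, 1.205], [-0.017, -0.904, -0.428, 0.761], [0.0, 0.0, 0.0, 1.0]]
```

View pics/scene0.png

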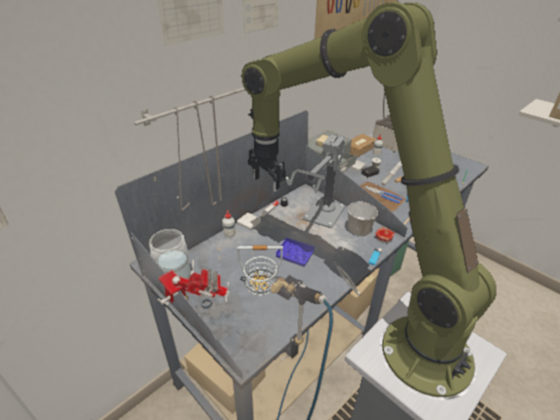

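View pics/side0.png

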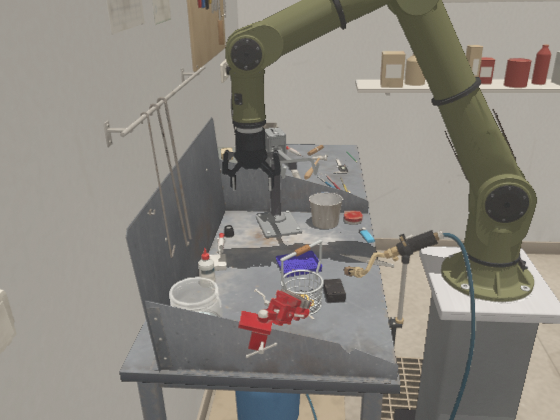

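The scene view shows the basket at about (260,270) with its bail grip at (262,247). The stand is at (325,200) with its housing at (335,145). The jar is at (168,250) and the cup at (360,218). Next I'll take enlarged crops and positions.

Run:
```python
from h import *
a=cv2.imread("pics/scene0.png"); b=cv2.imread("pics/side0.png")
A=cv2.resize(a[120:300,220:420],None,fx=2,fy=2,interpolation=3); B=cv2.resize(b[110:290,210:410],None,fx=2,fy=2,interpolation=3)
A=cv2.resize(A,(400,360));B=cv2.resize(B,(400,360))
cv2.imwrite("pics/crop0.png",np.hstack([A,B]))
P=np.load("scene0.npy"); S=np.load("side0.npy")
# orange grip
for n,im,Q in (("sc",a,P),("sd",b,S)):
    hsv=cv2.cvtColor(im,cv2.COLOR_BGR2HSV)
    m=(hsv[...,0]>5)&(hsv[...,0]<18)&(hsv[...,1]>140)&(abs(Q[...,2]-.16)<.03)
    v,u=np.nonzero(m); print(n,m.sum(),np.c_[u,v,Q[m].round(3)].tolist()[:60:3], np.nanmedian(Q[m],0))
    h=(Q[...,2]>.2)&(Q[...,2]<.34)&(Q[...,0]>.3)&(Q[...,1]<-.1)&(Q[...,0]<.85)
    v,u=np.nonzero(h); o=np.c_[u,v,Q[h].round(3)]; print(len(o)); print(o[::max(1,len(o)//50)].tolist())
```

```text
sc 35 [[254.0, 246.0, 0.499, 0.167, 0.163], [257.0, 246.0, 0.494, 0.159, 0.162], [260.0, 246.0, 0.486, 0.155, 0.165], [263.0, 246.0, 0.482, 0.147, 0.162], [255.0, 247.0, 0.495, 0.167, 0.162], [258.0, 247.0, 0.49, 0.159, 0.161], [261.0, 247.0, 0.483, 0.153, 0.162], [264.0, 247.0, 0.48, 0.145, 0.159], [255.0, 248.0, 0.495, 0.166, 0.158], [258.0, 248.0, 0.487, 0.162, 0.16], [261.0, 248.0, 0.483, 0.154, 0.158], [264.0, 248.0, 0.476, 0.148, 0.159]] [0.48689085 0.15582998 0.16070664]
4604
[[440.0, 53.0, 0.817, -1.511, 0.34], [451.0, 59.0, 0.744, -1.5, 0.325], [440.0, 62.0, 0.805, -1.512, 0.293], [440.0, 64.0, 0.797, -1.5, 0.287], [476.0, 65.0, 0.606, -1.499, 0.323], [446.0, 67.0, 0.761, -1.505, 0.277], [469.0, 68.0, 0.636, -1.499, 0.3], [489.0, 69.0, 0.536, -1.498, 0.318], [504.0, 70.0, 0.468, -1.51, 0.325], [513.0, 71.0, 0.423, -1.497, 0.333], [519.0, 72.0, 0.399, -1.509, 0.331], [522.0, 73.0, 0.382, -1.5, 0.332], [518.0, 74.0, 0.397, -1.496, 0.325], [511.0, 75.0, 0.427, -1.502, 0.311], [500.0, 76.0, 0.475, -1.504, 0.295], [487.0, 77.0, 0.534, -1.502, 0.276], [475.0, 78.0, 0.59, -1.501, 0
[... 650 characters left out ...]
388, 0.276], [284.0, 127.0, 0.802, -0.259, 0.299], [289.0, 130.0, 0.795, -0.28, 0.283], [294.0, 133.0, 0.797, -0.311, 0.259], [280.0, 136.0, 0.798, -0.234, 0.272], [344.0, 137.0, 0.579, -0.335, 0.313], [338.0, 139.0, 0.582, -0.305, 0.314], [331.0, 141.0, 0.59, -0.276, 0.314], [329.0, 143.0, 0.585, -0.259, 0.314], [336.0, 145.0, 0.561, -0.268, 0.312], [290.0, 148.0, 0.79, -0.283, 0.206], [283.0, 151.0, 0.792, -0.246, 0.206], [337.0, 154.0, 0.557, -0.274, 0.277], [323.0, 159.0, 0.603, -0.257, 0.244], [333.0, 163.0, 0.586, -0.297, 0.219], [317.0, 168.0, 0.541, -0.15, 0.278], [311.0, 179.0, 0.523, -0.101, 0.266]]
sd 0 [] [nan nan nan]
3963
  return np.nanmean(a, axis, out=out, keepdims=keepdims)
```

View pics/crop0.png

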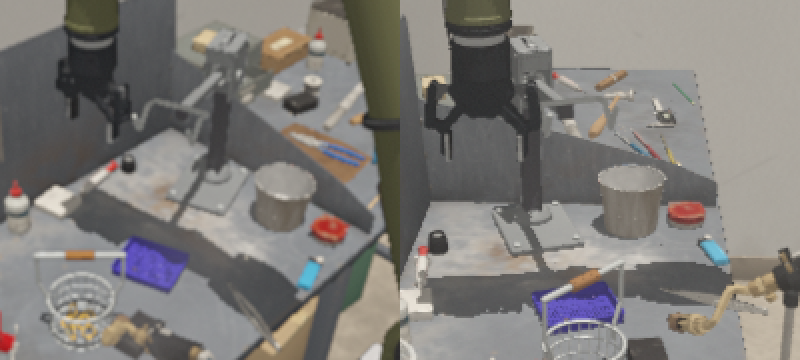

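The crops show the housing top at crop-left (225,45), with the boom running to hooks near (150,105)-(200,140). In the side crop the hooks are near (630,95)-(610,125). The basket's bail is at (80,255).

Run:
```python
from h import *
P=np.load("scene0.npy"); S=np.load("side0.npy")
box=lambda Q,x0,x1,y0,y1,z0,z1:Q[(Q[...,0]>x0)&(Q[...,0]<x1)&(Q[...,1]>y0)&(Q[...,1]<y1)&(Q[...,2]>z0)&(Q[...,2]<z1)]
for n,Q in (("sc",P),("sd",S)):
    t=box(Q,.45,.72,-.42,-.15,.303,.325); print(n,"top",len(t),cv2.minAreaRect(t[:,:2].astype(np.float32)*1000), t[:,2].mean())
    w=box(Q,.45,.72,-.42,-.15,.317,.335); print("wheel",w.round(3)[:8].tolist(),len(w))
    f=box(Q,.4,.75,-.45,-.1,.006,.02); print("foot",len(f),cv2.minAreaRect(f[:,:2].astype(np.float32)*1000))
    b=box(Q,.4,.62,-.2,0.03,.2,.36); print("boom",len(b)); print(b[np.argsort(b[:,1])].round(3)[::max(1,len(b)//45)].tolist())
    g=box(Q,.38,.62,.05,.27,.145,.175); print("bail",len(g), g.mean(0), np.linalg.svd(g-g.mean(0))[2][0]); print(g[np.argsort(g[:,0])].round(3)[[0,1,2,3,-4,-3,-2,-1]].tolist())
    r=box(Q,.38,.62,.05,.27,.06,.075); print("rim",len(r),cv2.minEnclosingCircle(r[:,:2].astype(np.float32)))
    c=box(Q,.3,.6,-.35,0.,.085,.1); print("cup",c.mean(0) if len(c) else 0,len(c),c.min(0),c.max(0))
```

```text
sc top 212 ((592.7276000976562, -296.4781494140625), (55.538639068603516, 90.64519500732422), 17.974830627441406) 0.31221114930549854
wheel [[0.597, -0.295, 0.324], [0.599, -0.303, 0.32], [0.594, -0.302, 0.322], [0.592, -0.306, 0.322], [0.592, -0.311, 0.32], [0.595, -0.292, 0.322], [0.595, -0.297, 0.32], [0.592, -0.3, 0.32]] 16
foot 826 ((574.7294921875, -242.2042999267578), (351.48583984375, 279.5599365234375), 0.8197614550590515)
boom 742
[[0.562, -0.2, 0.272], [0.554, -0.185, 0.274], [0.542, -0.172, 0.273], [0.537, -0.156, 0.262], [0.535, -0.142, 0.281], [0.542, -0.126, 0.28], [0.516, -0.108, 0.266], [0.517, -0.102, 0.283], [0.52, -0.1, 0.283], [0.521, -0.097, 0.28], [0.531, -0.095, 0.269], [0.537, -0.091, 0.294], [0.558, -0.085, 0.295], [0.567, -0.076, 0.294], [0.466, -0.066, 0.286], [0.558, -0.053, 0.3], [0.455, -0.044, 0.291], [0.454, -0.038, 0.298], [0.455, -0.029, 0.305], [0.598, -0.014, 0.317], [0.556, -0.011, 0.319], [0.555, -0.008, 0.341], [0.548, -0.007, 0.299], [0.551, -0.006, 0.298], [0.554, -0.005, 0.301], [0.557, -0.003, 0.3], [0.599, -0.001, 0.315], [0.563, 0.001, 0.
[... 2000 characters left out ...]
0.586, 0.014, 0.309], [0.6, 0.014, 0.336], [0.553, 0.015, 0.299], [0.61, 0.015, 0.347], [0.556, 0.016, 0.305], [0.576, 0.016, 0.289], [0.583, 0.017, 0.303], [0.562, 0.018, 0.343], [0.596, 0.019, 0.308], [0.6, 0.02, 0.319], [0.612, 0.022, 0.323]]
bail 210 [0.48957751 0.16024511 0.15428673] [ 0.69223827  0.72166167 -0.00325674]
[[0.443, 0.11, 0.146], [0.443, 0.11, 0.149], [0.443, 0.108, 0.151], [0.443, 0.112, 0.156], [0.534, 0.205, 0.15], [0.534, 0.2, 0.155], [0.536, 0.203, 0.152], [0.536, 0.202, 0.153]]
rim 174 ((0.488528847694397, 0.15636636316776276), 0.05762263014912605)
cup [ 0.51078833 -0.28546904  0.08914691] 68 [ 0.37716797 -0.34282289  0.08500755] [ 0.59854355 -0.232491    0.09962057]
```

Request:
{"name": "carry_out", "arguments": {
  "series": [
    [20, 0, -60, 0, 0, 0],
    [60, 0, -10, 0, 0, 0],
    [60, -40, 0, 0, 0, 0],
    [15, -60, 0, 0, 0, 0],
    [0, -36, 0, 0, 0, 0],
    [0, 0, 0, 0, 0, 10.5],
    [0, 0, 0, 0, 0, 10.5],
    [0, 0, 0, 0, 0, 10.5],
    [0, 0, 0, 0, 0, 10.5],
    [0, 0, 0, 0, 0, 1.5]
  ],
  "hand": 1
}}

```text
time: 1.35
tool_pos: [0.4941, 0.1467, 0.3003]
tool_rot: [0.919, 0.395, -0.0, 0.0]
ft_force: [0.1, -0.0, 0.7]
grip_width: 0.0854
finger_force: 0.0
```

Run:
```python
from h import *
carry=get_state(); print(carry["tool_pos"],R.from_quat(carry["tool_rot"]).as_matrix().round(3).tolist(),carry["time"],carry["ft_force"])
im,d,P=cloud("wrist"); np.save("w1.npy",P); im1,_,Q=cloud("scene"); np.save("scene1.npy",Q); cv2.imwrite("pics/scene1.png",im1)
im2,_,S=cloud("side"); np.save("side1.npy",S); cv2.imwrite("pics/side1.png",im2); cv2.imwrite("pics/w1.png",im)
V=np.hstack([cv2.resize(im,(400,300)),cv2.resize(im1[130:230,250:383],(400,300),interpolation=2)])
V=np.vstack([V,np.hstack([cv2.resize(im2[100:200,240:373],(400,300),interpolation=2),np.zeros((300,400,3),np.uint8)])])
cv2.imwrite("pics/v1.png",V)
g=P[(abs(P[...,2]-.157)<.012)&(abs(P[...,0]-.49)<.08)&(abs(P[...,1]-.155)<.08)]
dd=np.array([.688,.726]);t=(g[:,:2]-[.489,.155])@dd; n=(g[:,:2]-[.489,.155])@[-.726,.688]
print(len(g),g.mean(0),np.linalg.svd(g-g.mean(0))[2][0],t.min(),t.max(),n.mean())
```

```text
[0.4940744  0.14672518 0.300281  ] [[0.688, 0.725, -0.001], [0.725, -0.688, -0.0], [-0.001, -0.0, -1.0]] 1.35 [ 0.05420751 -0.00349702  0.72489533]
1485 [0.49407044 0.15590261 0.16037966] [-0.68610803 -0.72748737  0.00423008] -0.0677722390828086 0.06737487268058365 -0.003060141822373723
```

View pics/v1.png

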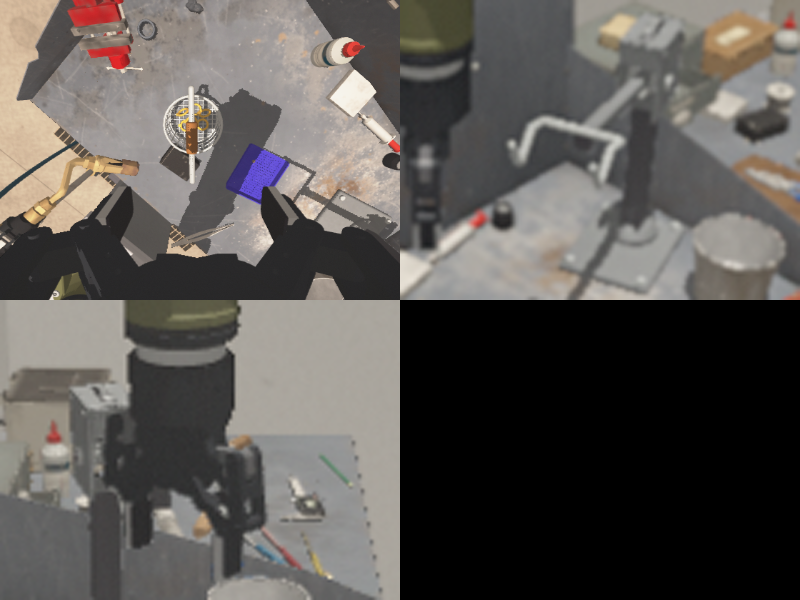

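The wrist view shows the bail bar vertical and centred at about (191,135), aligned with tool x. The scene crop now shows both hooks clear at (520,155) and (605,175). I'll fit the hooks and boom next.

Run:
```python
from h import *
P=np.load("scene1.npy")
m=(P[...,0]>.4)&(P[...,0]<.6)&(P[...,1]>-.22)&(P[...,1]<.03)&(P[...,2]>.2)&(P[...,2]<.36)
v,u=np.nonzero(m); k=(u>283)&(u<330)&(v<200); o=np.c_[u,v,(P[m]*1000).round()][k]; o=o[np.argsort(o[:,3])]
print(len(o)); print(o[::2].astype(int).tolist())
t=P[(P[...,0]>.45)&(P[...,0]<.72)&(P[...,1]>-.42)&(P[...,1]<-.15)&(P[...,2]>.303)&(P[...,2]<.317)]
print(cv2.minAreaRect(t[:,:2].astype(np.float32)*1000))
```

```text
336
[[325, 160, 565, -219, 271], [326, 163, 558, -218, 262], [323, 160, 571, -217, 269], [326, 164, 556, -216, 260], [325, 161, 558, -211, 274], [325, 166, 555, -210, 256], [323, 161, 564, -207, 273], [325, 163, 554, -206, 269], [322, 161, 566, -205, 272], [324, 167, 553, -202, 256], [324, 164, 554, -201, 267], [324, 163, 553, -200, 272], [324, 166, 550, -197, 263], [323, 163, 553, -195, 274], [321, 162, 561, -193, 275], [323, 164, 549, -190, 274], [323, 165, 548, -189, 271], [320, 163, 559, -186, 275], [322, 164, 548, -183, 277], [320, 164, 556, -182, 274], [322, 169, 544, -180, 261], [321, 164, 549, -179, 278], [319, 164, 556, -177, 276], [320, 165, 549, -173, 277], [319, 165, 551, -172, 277], [321, 169, 541, -171, 266], [321, 168, 541, -170, 270], [321, 167, 540, -168, 275], [320, 171, 541, -167, 260], [319, 166, 545, -164, 279], [320, 169, 539, -163, 270], [320, 168, 538, -161, 275], [319, 167, 542, -160, 278], [316, 166, 553, -158, 278], [319, 171, 536, -155, 267], [319, 168, 536, -154, 279], [318, 168, 540, -153, 278], [317, 167, 543, -152, 280], [317, 168, 540, -148, 279], [31
[... 2912 characters left out ...]
-39, 283], [315, 188, 454, -38, 295], [315, 187, 454, -38, 298], [291, 177, 551, -37, 288], [291, 179, 550, -37, 282], [314, 186, 457, -36, 301], [292, 179, 545, -35, 285], [314, 185, 456, -34, 306], [291, 182, 546, -32, 275], [313, 186, 458, -32, 302], [291, 183, 545, -31, 272], [290, 181, 548, -30, 278], [290, 182, 541, -23, 281], [289, 184, 544, -21, 273], [289, 183, 540, -17, 281], [289, 182, 539, -16, 285], [287, 181, 547, -15, 285], [289, 180, 537, -13, 294], [288, 180, 540, -12, 294], [287, 179, 541, -9, 298], [286, 177, 544, -8, 304], [287, 177, 540, -7, 306], [286, 178, 540, -3, 305]]
((592.374267578125, -296.5025634765625), (56.05232238769531, 85.95316314697266), 17.51270866394043)
```

```bash
python3 -c "
from h import *
s=get_state();print(s['tool_pos'],s['time'])"
```

```text
[0.49421187 0.14676753 0.30041123] 1.5
```

Request:
{"name": "carry_out", "arguments": {
  "series": [
    [2, -6, 40, 0, 0, 0],
    [0, 0, 50, 0, 0, 0],
    [0, 0, 40, 0, 0, 0],
    [0, 0, 20, 0, 0, 0],
    [0, 0, 13, 0, 0, 0],
    [0, 0, 0, 0, 0, 0]
  ]
}}

```text
time: 2.25
tool_pos: [0.4911, 0.1522, 0.1371]
tool_rot: [0.919, 0.395, -0.001, -0.0]
ft_force: [-0.8, 0.4, -0.1]
grip_width: 0.0854
finger_force: 0.0
```

Request:
{"name": "carry_out", "arguments": {
  "series": [
    [0, 0, 0, 0, 0, 0],
    [0, 0, 0, 0, 0, 0],
    [0, 0, 0, 0, 0, 0],
    [0, 0, 0, 0, 0, 0],
    [0, 0, 0, 0, 0, 0],
    [0, 0, 0, 0, 0, 0]
  ],
  "hand": -1
}}

```text
time: 3.0
tool_pos: [0.4914, 0.1527, 0.138]
tool_rot: [0.919, 0.395, 0.0, -0.0]
ft_force: [-1.5, 1.2, 5.9]
grip_width: 0.0144
finger_force: 58.6
```

Request:
{"name": "carry_out", "arguments": {
  "series": [
    [0, 0, -8, 0, 0, 0],
    [0, 0, -20, 0, 0, 0],
    [0, 0, -26, 0, 0, 0],
    [0, 0, -26, 0, 0, 0],
    [0, 0, -26, 0, 0, 0],
    [0, 0, -26, 0, 0, 0],
    [0, 0, -26, 0, 0, 0],
    [0, 0, -16, 0, 0, 0],
    [0, 0, -8, 0, 0, 0],
    [0, 0, 0, 0, 0, 0]
  ]
}}

```text
time: 4.25
tool_pos: [0.4913, 0.1522, 0.3195]
tool_rot: [0.919, 0.395, -0.0, 0.0]
ft_force: [-0.8, -0.4, -3.1]
grip_width: 0.0143
finger_force: 58.7
```

Request:
{"name": "carry_out", "arguments": {
  "series": [
    [0, 0, 0, 0, 0, 2],
    [0, 0, 0, 0, 0, 4],
    [0, 0, 0, 0, 0, 5],
    [0, 0, 0, 0, 0, 5],
    [0, 0, 0, 0, 0, 5],
    [0, 0, 0, 0, 0, 4.5],
    [0, 0, 0, 0, 0, 2],
    [0, 0, 0, 0, 0, 1],
    [0, 0, 0, 0, 0, 0]
  ]
}}

```text
time: 5.38
tool_pos: [0.4913, 0.1523, 0.3194]
tool_rot: [0.988, 0.157, -0.0, 0.0]
ft_force: [-0.8, -0.6, -3.3]
grip_width: 0.0139
finger_force: 58.8
```

Run:
```python
from h import *
s=get_state(); M=R.from_quat(s["tool_rot"]).as_matrix(); print(s["tool_pos"],M.round(3).tolist(),s["ft_force"])
im,d,P=cloud("wrist"); im1,_,Q=cloud("scene"); im2,_,S=cloud("side"); np.save("w2.npy",P);np.save("scene2.npy",Q);np.save("side2.npy",S)
V=np.vstack([np.hstack([cv2.resize(im,(400,300)),cv2.resize(im1[130:270,210:397],(400,300),interpolation=2)]),np.hstack([cv2.resize(im2[130:270,230:417],(400,300),interpolation=2),np.zeros((300,400,3),np.uint8)])])
cv2.imwrite("pics/v2.png",V)
T=(s["tool_pos"]); 
for n,C in (("w",P),("sc",Q),("sd",S)):
    L=(C-T)@M  # tool coords
    g=L[(abs(L[...,2]+.019)<.015)&(abs(L[...,0])<.085)&(abs(L[...,1])<.02)]
    if len(g): print(n,len(g),g.min(0),g.max(0),g.mean(0))
```

```text
[0.49128979 0.15229075 0.31938389] [[0.951, 0.309, -0.0], [0.309, -0.951, -0.0], [-0.0, 0.0, -1.0]] [-0.78537135 -0.57405163 -3.29310549]
w 7007 [-0.0411098  -0.0199739  -0.03399506] [ 0.06833923  0.01998612 -0.00427872] [ 1.52600611e-02 -4.29450132e-06 -2.25448290e-02]
sc 210 [-0.06815361 -0.01987354 -0.03395594] [ 0.06539403  0.01174082 -0.00408579] [-0.00904282 -0.00513333 -0.02020726]
sd 289 [-0.06859914 -0.01999591 -0.03393171] [ 0.06616272  0.0108297  -0.00450107] [ 0.00336391 -0.00683167 -0.01617711]
```

View pics/v2.png

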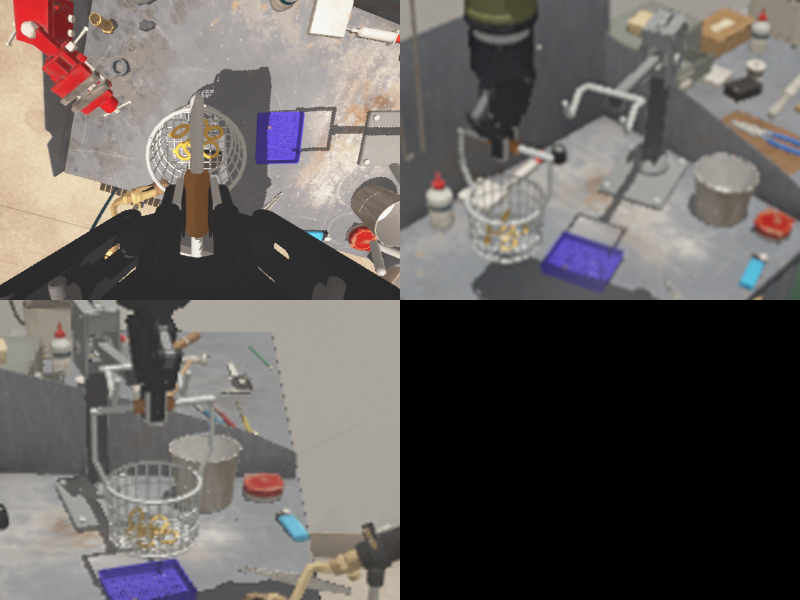

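The wrist view shows the grip held by the fingers at (197,205), with the bar straight along tool x and the basket upright in the scene view. Next I'll check the hooks in tool axes from both fixed cameras.

Run:
```python
from h import *
s=get_state(); M=R.from_quat(s["tool_rot"]).as_matrix(); T=s["tool_pos"]
print(((np.array([.508,-.039,.284])-T)@M).round(3))
for n in ("scene2","side2"):
    C=np.load(n+".npy"); L=(C-T)@M
    m=(abs(L[...,0]+.043)<.075)&(L[...,1]>.14)&(L[...,1]<.265)&(L[...,2]>-.01)&(L[...,2]<.06)
    g=L[m]*1000; 
    for lo,hi in ((-120,-65),(-65,-15),(-15,35)):
        q=g[(g[:,0]>lo)&(g[:,0]<hi)]
        if len(q)==0: continue
        q=q[np.argsort(q[:,1])]; print(n,lo,len(q)); print(q[::max(1,len(q)//22)].round().astype(int).tolist())
```

```text
[-0.043  0.187  0.036]
scene2 -120 78
[[-90, 163, 12], [-95, 166, 16], [-94, 168, 14], [-93, 171, 23], [-95, 175, 25], [-91, 179, 43], [-94, 181, 39], [-93, 185, 49], [-93, 191, 38], [-93, 197, 38], [-89, 200, 37], [-88, 201, 31], [-94, 203, 34], [-88, 208, 28], [-94, 208, 23], [-87, 211, 27], [-92, 212, 18], [-93, 216, 17], [-92, 228, 20], [-93, 235, 24], [-90, 242, 25], [-93, 244, 25], [-73, 244, 31], [-82, 246, 26], [-68, 248, 28], [-87, 249, 26]]
scene2 -65 78
[[-65, 240, 28], [-30, 241, 28], [-16, 242, 29], [-50, 243, 30], [-60, 244, 31], [-51, 244, 49], [-22, 244, 32], [-52, 244, 27], [-25, 245, 31], [-40, 245, 49], [-21, 246, 26], [-43, 246, 49], [-43, 246, 45], [-56, 247, 49], [-24, 247, 25], [-53, 247, 54], [-55, 248, 43], [-56, 249, 54], [-45, 249, 42], [-48, 249, 45], [-44, 250, 40], [-40, 250, 41], [-51, 251, 49], [-51, 252, 46], [-53, 253, 39], [-56, 257, 55]]
scene2 -15 71
[[-5, 162, 13], [-7, 166, 12], [-3, 167, 20], [-5, 171, 25], [-4, 174, 35], [-6, 176, 25], [-5, 179, 41], [-7, 181, 45], [-7, 189, 42], [-4, 194, 43], [-3, 197, 37], [-6, 198, 41], [-4, 201, 32], [-3,
[... 732 characters left out ...]
, [-46, 241, 55], [-38, 242, 60], [-30, 242, 31], [-27, 243, 33], [-47, 243, 44], [-50, 244, 59], [-39, 245, 53], [-47, 245, 59], [-36, 246, 50], [-45, 247, 57], [-39, 247, 47], [-37, 248, 48], [-43, 248, 54], [-34, 250, 51], [-43, 250, 46], [-35, 252, 46]]
side2 -15 85
[[-4, 159, 23], [-2, 160, 20], [-5, 165, 31], [0, 165, 27], [-3, 166, 28], [-1, 167, 31], [-4, 170, 35], [-4, 172, 44], [1, 174, 39], [-2, 175, 45], [-3, 180, 53], [-1, 182, 53], [1, 186, 54], [0, 188, 44], [-2, 194, 41], [-5, 196, 40], [-2, 197, 28], [-3, 198, 37], [-6, 199, 32], [-1, 200, 32], [-2, 204, 25], [1, 206, 34], [-3, 209, 24], [-6, 211, 25], [1, 216, 27], [2, 223, 29], [-12, 237, 32], [-7, 239, 30], [-5, 241, 31]]
```

Request:
{"name": "carry_out", "arguments": {
  "series": [
    [-10, 5, 0, 0, 0, 0],
    [-18, 15, 0, 0, 0, 0],
    [-14, 25, 0, 0, 0, 0],
    [-4, 28, 0, 0, 0, 0],
    [0, 28, 0, 0, 0, 0],
    [0, 28, 0, 0, 0, 0],
    [0, 28, 0, 0, 0, 0],
    [0, 20, 0, 0, 0, 0],
    [0, 10, 0, 0, 0, 0],
    [0, 0, 0, 0, 0, 0]
  ]
}}

```text
time: 6.78
tool_pos: [0.5051, -0.0402, 0.3196]
tool_rot: [0.988, 0.156, -0.0, -0.0]
ft_force: [0.3, 0.2, -2.9]
grip_width: 0.0142
finger_force: 58.7
```

Run:
```python
from h import *
s=get_state(); M=R.from_quat(s["tool_rot"]).as_matrix(); T=s["tool_pos"]; print(T,s["ft_force"],((np.array([.508,-.039,.284])-T)@M).round(4))
im,d,P=cloud("wrist"); im1,_,Q=cloud("scene"); im2,_,S=cloud("side")
V=np.vstack([np.hstack([cv2.resize(im,(400,300)),cv2.resize(im1[130:270,230:417],(400,300),interpolation=2)]),np.hstack([cv2.resize(im2[110:250,230:417],(400,300),interpolation=2),np.zeros((300,400,3),np.uint8)])])
cv2.imwrite("pics/v3.png",V)
```

```text
[ 0.50505242 -0.04016186  0.31957852] [ 0.27745825  0.22460756 -2.94306507] [ 0.0032 -0.0002  0.0356]
```

View pics/v3.png

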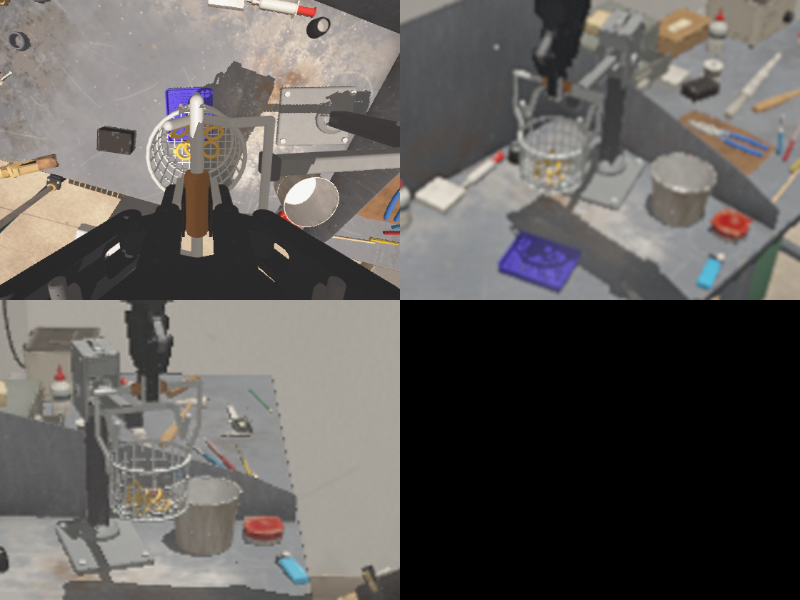

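The wrist view shows the bar at column 197 over the hook, between the hook tip at (172,125) and the cross rod at column 265. That agrees with a bar centred over the seat, so I'll lower it gently.

Request:
{"name": "carry_out", "arguments": {
  "series": [
    [0, 0, 6, 0, 0, 0],
    [0, 0, 12, 0, 0, 0],
    [0, 0, 12, 0, 0, 0],
    [0, 0, 8, 0, 0, 0],
    [0, 0, 5, 0, 0, 0],
    [0, 0, 5, 0, 0, 0],
    [0, 0, 5, 0, 0, 0],
    [0, 0, 5, 0, 0, 0],
    [0, 0, 5, 0, 0, 0],
    [0, 0, 5, 0, 0, 0]
  ]
}}

```text
time: 8.18
tool_pos: [0.5054, -0.0398, 0.2513]
tool_rot: [0.988, 0.156, 0.0, 0.0]
ft_force: [-0.2, -0.4, -2.2]
grip_width: 0.0144
finger_force: 58.7
```

Request:
{"name": "carry_out", "arguments": {
  "series": [
    [0, 0, 5, 0, 0, 0],
    [0, 0, 5, 0, 0, 0],
    [0, 0, 5, 0, 0, 0],
    [0, 0, 3, 0, 0, 0],
    [0, 0, 0, 0, 0, 0],
    [0, 0, 0, 0, 0, 0]
  ]
}}

```text
time: 8.93
tool_pos: [0.5055, -0.0397, 0.2337]
tool_rot: [0.988, 0.156, 0.0, 0.0]
ft_force: [-0.1, 0.7, -1.8]
grip_width: 0.014
finger_force: 58.8
```

Request:
{"name": "carry_out", "arguments": {
  "series": [
    [0, 0, 4, 0, 0, 0],
    [0, 0, 5, 0, 0, 0],
    [0, 0, 5, 0, 0, 0],
    [0, 0, 5, 0, 0, 0],
    [0, 0, 5, 0, 0, 0],
    [0, 0, 4, 0, 0, 0],
    [0, 0, 2, 0, 0, 0],
    [0, 0, 0, 0, 0, 0],
    [0, 0, 0, 0, 0, 0],
    [0, 0, 0, 0, 0, 0]
  ]
}}

```text
time: 10.18
tool_pos: [0.506, -0.0408, 0.2037]
tool_rot: [0.988, 0.156, 0.001, 0.001]
ft_force: [3.0, -4.7, 0.7]
grip_width: 0.0144
finger_force: 59.2
```

Run:
```python
from h import *
F=[]
for i in range(6):
    im,d,P=cloud("scene"); F.append(get_state()["ft_force"])
s=get_state(); M=R.from_quat(s["tool_rot"]).as_matrix(); T=s["tool_pos"]; print(T,np.mean(F,0))
L=(P-T)@M
q=L[(abs(L[...,0]+.045)<.015)&(abs(L[...,1])<.04)&(abs(L[...,2])<.05)]*1000
q=q[np.argsort(q[:,1])]; print(len(q)); print(q[::max(1,len(q)//40)].round().astype(int).tolist())
```

```text
[ 0.50603202 -0.04084685  0.20376462] [ 2.4122213  -5.5290432   0.26681426]
66
[[-46, -26, -36], [-42, -25, -34], [-49, -25, -33], [-49, -25, -36], [-46, -24, -31], [-45, -23, -37], [-47, -19, -24], [-49, -15, -26], [-48, -13, -21], [-47, -11, -15], [-58, -5, -23], [-48, -5, -16], [-34, -3, -21], [-47, -3, -18], [-30, -3, -19], [-47, -2, -21], [-60, -2, -21], [-59, -2, 47], [-47, -1, -9], [-40, -1, -22], [-53, -1, -19], [-52, -1, -26], [-60, -1, -17], [-53, -1, -22], [-43, -1, -22], [-43, 0, -18], [-32, 0, -22], [-49, 0, -20], [-49, 0, -16], [-35, 1, -23], [-55, 1, -22], [-45, 1, -22], [-50, 2, -8], [-58, 2, -22], [-38, 3, -22], [-48, 5, -9], [-43, 6, -22], [-47, 6, -19], [-44, 10, -27], [-47, 11, -28], [-48, 11, -20], [-44, 11, -23], [-45, 11, -19], [-41, 12, -21], [-43, 13, -33], [-47, 13, -23], [-46, 14, -29], [-42, 14, -28], [-45, 16, -31], [-48, 18, -31], [-44, 18, -34], [-47, 19, -27], [-43, 20, -36], [-49, 20, -42], [-46, 20, -33], [-49, 21, -45], [-42, 21, -39], [-45, 21, -40], [-46, 22, -36], [-44, 22, -46], [-41, 22, -42], [-44, 24, -41], [-45, 30, -42], [-44, 33, -43], [-46, 35, -39], [-46, 36, -42]]
```

Request:
{"name": "carry_out", "arguments": {
  "series": [
    [0, 1, 0, 0, 0, 0],
    [0, 1, 0, 0, 0, 0],
    [0, 0, 0, 0, 0, 0],
    [0, 0, 0, 0, 0, 0]
  ]
}}

```text
time: 10.98
tool_pos: [0.5058, -0.0412, 0.2035]
tool_rot: [0.988, 0.157, -0.0, -0.0]
ft_force: [0.7, -1.0, 0.4]
grip_width: 0.0142
finger_force: 59.2
```

Request:
{"name": "carry_out", "arguments": {
  "series": [
    [0, 0.5, 0, 0, 0, 0],
    [0, 0, 0, 0, 0, 0]
  ]
}}

```text
time: 11.22
tool_pos: [0.5059, -0.0413, 0.2034]
tool_rot: [0.988, 0.157, -0.0, -0.0]
ft_force: [-0.8, 2.0, -1.3]
grip_width: 0.0137
finger_force: 59.2
```

Request:
{"name": "carry_out", "arguments": {
  "series": [
    [0, 0, 0, 0, 0, 0],
    [0, 0, 0, 0, 0, 0],
    [0, 0, 0, 0, 0, 0],
    [0, 0, 0, 0, 0, 0],
    [0, 0, 0, 0, 0, 0],
    [0, 0, 0, 0, 0, 0]
  ],
  "hand": -0.1
}}

```text
time: 11.98
tool_pos: [0.5061, -0.0421, 0.2036]
tool_rot: [0.988, 0.156, -0.0, -0.0]
ft_force: [0.8, 0.6, -0.7]
grip_width: 0.0385
finger_force: 0.0
```

Run:
```python
from h import *
im,d,P=cloud("wrist"); im1,_,Q=cloud("scene"); im2,_,S=cloud("side"); s=get_state(); print(s["tool_pos"],s["ft_force"],s["grip_width"],s["time"])
V=np.vstack([np.hstack([cv2.resize(im,(400,300)),cv2.resize(im1[130:270,230:417],(400,300),interpolation=2)]),np.hstack([cv2.resize(im2[110:250,230:417],(400,300),interpolation=2),np.zeros((300,400,3),np.uint8)])])
cv2.imwrite("pics/v4.png",V)
```

```text
[ 0.50613817 -0.04211074  0.20357009] [0.93293597 0.17600056 0.20152634] 0.03876409019119625 12.125
```

View pics/v4.png

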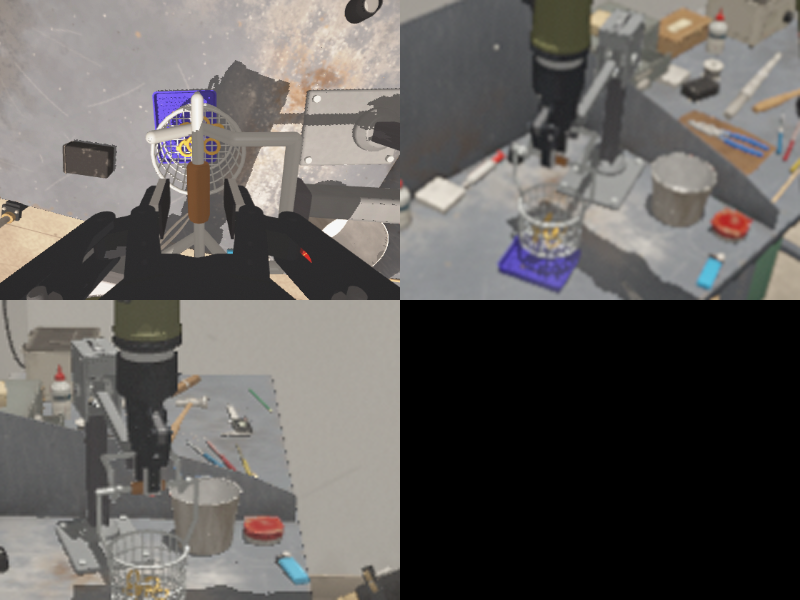

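The wrist view shows the fingers open either side of the grip at (199,190), with the bar lying across the hook at (199,135) between its tip (152,137) and the cross rod (290,135). I'll now withdraw upward.

Request:
{"name": "carry_out", "arguments": {
  "series": [
    [0, 0, 0, 0, 0, 0],
    [0, 0, -5, 0, 0, 0],
    [0, 0, -10, 0, 0, 0],
    [0, 0, -20, 0, 0, 0],
    [0, 0, -40, 0, 0, 0],
    [0, 0, -40, 0, 0, 0],
    [0, 0, -40, 0, 0, 0],
    [0, 0, -20, 0, 0, 0],
    [0, 0, 0, 0, 0, 0]
  ]
}}

```text
time: 13.25
tool_pos: [0.5067, -0.0422, 0.3805]
tool_rot: [0.988, 0.156, 0.002, 0.0]
ft_force: [0.3, -0.5, -0.9]
grip_width: 0.0382
finger_force: 0.0
```

Request:
{"name": "carry_out", "arguments": {
  "series": [
    [0, 40, 0, 0, 0, 0],
    [0, 50, 0, 0, 0, 0],
    [0, 50, 0, 0, 0, 0],
    [0, 30, 0, 0, 0, 0],
    [0, 0, 0, 0, 0, 0],
    [0, 0, 0, 0, 0, 0],
    [0, 0, 0, 0, 0, 0]
  ],
  "hand": -1
}}

```text
time: 14.12
tool_pos: [0.5586, -0.2023, 0.3785]
tool_rot: [0.988, 0.157, -0.0, -0.0]
ft_force: [-1.0, 0.0, 0.4]
grip_width: 0.0001
finger_force: 0.0
```

```bash
cat >> h.py <<'E'
def stand_pts(name):
    """cloud in stand axes about assumed origin (yaw 108 deg)"""
    im,d,P=cloud(name); x=np.array([-.309,.951,0]); y=np.array([-.951,-.309,0])
    O=np.array([.5915,-.292,0]); return im,np.stack([(P-O)@x,(P-O)@y,P[...,2]],-1)
def boom_angle(name):
    im,L=stand_pts(name)
    bar=[]
    for s in (-1,1):   # bail bar just in/outside each hook, stand x near .26
        m=(abs(L[...,0]-.265)<.03)&(abs(L[...,1])<.075)&(L[...,2]>.15)&(L[...,2]<.30)
    g=L[m]; b=L[(L[...,0]>.07)&(L[...,0]<.19)&(abs(L[...,1])<.02)&(L[...,2]>.18)&(L[...,2]<.32)]
    top=[]
    for x0 in np.arange(.07,.19,.01):
        q=b[(b[:,0]>=x0)&(b[:,0]<x0+.01)]
        if len(q)>3: top.append((q[:,0].mean(),np.percentile(q[:,2],85)))
    k=np.polyfit(*np.array(top).T,1) if len(top)>3 else None
    return len(b),k,len(g),(np.median(g,0) if len(g) else None)
E
python3 - <<'E'
from h import *
s=get_state(); print(s["tool_pos"],s["ft_force"],s["grip_width"],s["time"])
for n in ("scene","side"): print(n,boom_angle(n))
im,L=stand_pts("wrist"); P=cloud("wrist")[2]
w=(L[...,2]>.312)&(L[...,2]<.335)&(abs(L[...,0]+.008)<.04)&(abs(L[...,1])<.03)
print(w.sum(),P[w].mean(0) if w.any() else 0,L[w].min(0),L[w].max(0),np.nonzero(w)[0].mean(),np.nonzero(w)[1].mean())
t=(L[...,2]>.303)&(L[...,2]<.325)&(abs(L[...,0])<.1)&(abs(L[...,1])<.06)
print(cv2.minAreaRect(P[t][:,:2].astype(np.float32)*1000),L[t].min(0),L[t].max(0))
im1=camera("scene")[0]
cv2.imwrite("pics/v5.png",np.hstack([cv2.resize(im,(400,300)),cv2.resize(im1[120:260,230:417],(400,300),interpolation=2)]))
E
```

```text
[ 0.55862547 -0.20234506  0.37849248] [-0.96591339  0.03555773  0.37010689] 0.0001440052026626946 14.125
scene (152, array([-0.17501371,  0.26376069]), 265, array([0.26379129, 0.0068378 , 0.20920774]))
side (160, array([-0.16348422,  0.25700116]), 356, array([0.2674269 , 0.00491251, 0.20338581]))
3279 [nan nan nan] [-0.0460277  -0.02786272  0.31200013] [0.03197193 0.02536359 0.3224631 ] 215.63525465080818 417.2220189082037
((nan, nan), (nan, 0.0), nan) [-0.0469364  -0.03017868  0.30300273] [0.03707041 0.02624721 0.3224631 ]
```

View pics/v5.png

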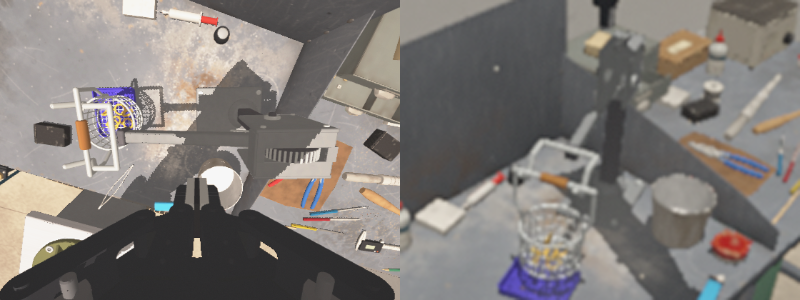

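The wrist view shows the basket hanging in both hooks (bail at (80,130)). The thumbwheel shows in the slot at about (293,155), and the boom is roughly 0.17 rad low.

Run:
```python
from h import *
im,d,P=cloud("wrist"); x=np.array([-.309,.951,0]); y=np.array([-.951,-.309,0]); O=np.array([.5915,-.292,0])
L=np.stack([(P-O)@x,(P-O)@y,P[...,2]],-1)
near=np.isfinite(P[...,2])&(abs(L[...,0])<.07)&(abs(L[...,1])<.05)
t=near&(P[...,2]>.305)&(P[...,2]<.33)
print("top",t.sum(),cv2.minAreaRect(P[t][:,:2].astype(np.float32)*1000),np.median(P[t][:,2]))
w=near&(P[...,2]>.3155)&(P[...,2]<.33)
print("wheel",w.sum(),P[w].mean(0),L[w].min(0),L[w].max(0),L[w].mean(0))
for a in np.arange(-.04,.03,.005):
    q=L[near&(abs(L[...,0]-a)<.0025)&(abs(L[...,1]-L[w][:,1].mean())<.005)&(L[...,2]>.27)]
    if len(q): print(round(a,3),np.median(q[:,2]).round(4),np.percentile(q[:,2],90).round(4))
s=get_state(); print(s["tool_pos"])
```

```text
top 7983 ((594.6530151367188, -296.2439270019531), (55.85662078857422, 83.8636474609375), 18.92548370361328) 0.31187577643243614
wheel 767 [ 0.59446132 -0.29681418  0.31879349] [-0.02319608 -0.00707123  0.31551591] [0.01284251 0.00532042 0.32201679] [-0.00549334 -0.00132864  0.31879349]
-0.04 0.3112 0.3127
-0.035 0.3106 0.3123
-0.03 0.3103 0.3111
-0.025 0.3139 0.3149
-0.02 0.3169 0.3184
-0.015 0.3191 0.3199
-0.01 0.32 0.3211
-0.005 0.3202 0.3214
-0.0 0.3194 0.321
0.005 0.3177 0.3196
0.01 0.3149 0.3173
0.015 0.3109 0.3134
0.02 0.3033 0.3073
0.025 0.3119 0.3126
0.03 0.3118 0.3128
[ 0.55868975 -0.20341085  0.37875477]
```

Request:
{"name": "carry_out", "arguments": {
  "series": [
    [5, 50, 0, 0, 0, 0],
    [0, 50, 0, 0, 0, 0],
    [0, 10, 20, 0, 0, 0],
    [0, 0, 24, 0, 0, 0],
    [0, 0, 8, 0, 0, 0],
    [0, 0, 0, 0, 0, 0]
  ]
}}

```text
time: 15.18
tool_pos: [0.5974, -0.3065, 0.3266]
tool_rot: [0.988, 0.157, -0.0, -0.0]
ft_force: [0.5, -0.3, 0.3]
grip_width: -0.0001
finger_force: 0.0
```

Request:
{"name": "carry_out", "arguments": {
  "series": [
    [0, 0, 2, 0, 0, 0],
    [0, 0, 2, 0, 0, 0],
    [0, 0, 1, 0, 0, 0],
    [0, 0, 1, 0, 0, 0],
    [0, 0, 0, 0, 0, 0]
  ]
}}

```text
time: 15.8
tool_pos: [0.5974, -0.3069, 0.3205]
tool_rot: [0.988, 0.156, -0.0, -0.0]
ft_force: [-0.3, 0.4, -0.6]
grip_width: -0.0003
finger_force: 0.0
```

Request:
{"name": "carry_out", "arguments": {
  "series": [
    [0, 0, 0.5, 0, 0, 0],
    [0, 0, 0.5, 0, 0, 0],
    [0, 0, 0, 0, 0, 0]
  ]
}}

```text
time: 16.18
tool_pos: [0.5975, -0.3069, 0.3199]
tool_rot: [0.988, 0.156, 0.0, 0.0]
ft_force: [-0.2, 1.1, 2.4]
grip_width: 0.0
finger_force: 1.1
```

Request:
{"name": "carry_out", "arguments": {
  "series": [
    [0, 0, 0.5, 0, 0, 0],
    [0, 0, 0.5, 0, 0, 0],
    [0, 0, 0, 0, 0, 0]
  ]
}}

```text
time: 16.55
tool_pos: [0.5977, -0.3074, 0.3197]
tool_rot: [0.988, 0.156, 0.001, 0.001]
ft_force: [-0.1, -0.5, 5.8]
grip_width: 0.0001
finger_force: 3.0
```

Request:
{"name": "carry_out", "arguments": {
  "series": [
    [0, 0, 0.8, 0, 0, 0],
    [0, 0, 0.8, 0, 0, 0],
    [0, -2, 0, 0, 0, 0],
    [0, -3, 0, 0, 0, 0]
  ]
}}

```text
time: 17.05
tool_pos: [0.5968, -0.305, 0.3197]
tool_rot: [0.988, 0.155, 0.002, 0.003]
ft_force: [1.0, -5.3, 11.7]
grip_width: 0.0001
finger_force: 6.1
```

Request:
{"name": "carry_out", "arguments": {
  "series": [
    [0, -3, 0, 0, 0, 0],
    [0, -3, 0, 0, 0, 0],
    [0, -3, 0, 0, 0, 0]
  ]
}}

```text
time: 17.42
tool_pos: [0.5938, -0.296, 0.3199]
tool_rot: [0.988, 0.156, 0.002, 0.003]
ft_force: [-0.1, -3.9, 12.2]
grip_width: -0.0008
finger_force: 6.2
```

Request:
{"name": "carry_out", "arguments": {
  "series": [
    [0, -3, 0, 0, 0, 0],
    [0, -3, 0, 0, 0, 0],
    [0, 0, 0, 0, 0, 0]
  ]
}}

```text
time: 17.8
tool_pos: [0.5916, -0.2896, 0.3196]
tool_rot: [0.988, 0.156, 0.002, 0.002]
ft_force: [-1.0, -1.6, 11.3]
grip_width: -0.0002
finger_force: 5.9
```

Run:
```python
from h import *
for n in ("scene","side"): print(n,boom_angle(n))
print(get_state()["tool_pos"],get_state()["ft_force"])
```

```text
scene (148, array([-0.15751465,  0.26202009]), 270, array([0.26407366, 0.0072723 , 0.21137538]))
side (162, array([-0.15444388,  0.25690106]), 367, array([0.26825952, 0.0070431 , 0.20503156]))
[ 0.59164963 -0.28959588  0.31958974] [-2.7645469  -1.67468651 12.38456437]
```

Request:
{"name": "carry_out", "arguments": {
  "series": [
    [0, -4, 0, 0, 0, 0],
    [0, -3, 0, 0, 0, 0],
    [0, 0, 0, 0, 0, 0]
  ]
}}

```text
time: 18.27
tool_pos: [0.5892, -0.2817, 0.3178]
tool_rot: [0.988, 0.156, 0.001, 0.001]
ft_force: [1.3, -0.9, 6.6]
grip_width: 0.0001
finger_force: 3.1
```

Request:
{"name": "carry_out", "arguments": {
  "series": [
    [0, 0, -8, 0, 0, 0],
    [0, 14, 0, 0, 0, 0],
    [0, 14, 0, 0, 0, 0],
    [0, 0, 6, 0, 0, 0],
    [0, 0, 1, 0, 0, 0],
    [0, 0, 0, 0, 0, 0]
  ]
}}

```text
time: 19.02
tool_pos: [0.5978, -0.3105, 0.319]
tool_rot: [0.988, 0.155, 0.001, 0.002]
ft_force: [0.3, -4.7, 5.4]
grip_width: 0.0001
finger_force: 3.5
```

Request:
{"name": "carry_out", "arguments": {
  "series": [
    [0, 0, 1, 0, 0, 0],
    [0, -3, 0, 0, 0, 0],
    [0, -4, 0, 0, 0, 0],
    [0, -4, 0, 0, 0, 0]
  ]
}}

```text
time: 19.52
tool_pos: [0.5944, -0.3006, 0.3199]
tool_rot: [0.988, 0.155, 0.002, 0.003]
ft_force: [-1.8, -4.3, 15.8]
grip_width: -0.0001
finger_force: 7.4
```

Request:
{"name": "carry_out", "arguments": {
  "series": [
    [0, -4, 0, 0, 0, 0],
    [0, -4, 0, 0, 0, 0],
    [0, -4, 0, 0, 0, 0],
    [0, 0, 0, 0, 0, 0]
  ]
}}

```text
time: 20.02
tool_pos: [0.5901, -0.2877, 0.3193]
tool_rot: [0.988, 0.156, 0.001, 0.002]
ft_force: [-4.1, -0.9, 13.3]
grip_width: 0.0002
finger_force: 6.5
```

Run:
```python
from h import *
for n in ("scene","side")*2: print(n,boom_angle(n))
print(get_state()["tool_pos"],get_state()["ft_force"])
```

```text
scene (147, array([-0.1166241 ,  0.26224404]), 285, array([0.26597764, 0.00476887, 0.2224584 ]))
side (151, array([-0.11072145,  0.25609533]), 373, array([0.26987864, 0.00360842, 0.21625888]))
scene (144, array([-0.11305913,  0.26201614]), 284, array([0.26602258, 0.00840352, 0.22237586]))
side (149, array([-0.10911404,  0.25563969]), 373, array([0.27015708, 0.00232784, 0.21617223]))
[ 0.59017043 -0.28770537  0.31921202] [-3.51252854 -1.83925978 13.31350566]
```

Request:
{"name": "carry_out", "arguments": {
  "series": [
    [0, 0, -8, 0, 0, 0],
    [0, 12, 0, 0, 0, 0],
    [0, 12, 0, 0, 0, 0],
    [0, 0, 6, 0, 0, 0],
    [0, 0, 1.5, 0, 0, 0],
    [0, 0, 0.7, 0, 0, 0],
    [0, -3, 0, 0, 0, 0],
    [0, -4, 0, 0, 0, 0]
  ]
}}

```text
time: 21.22
tool_pos: [0.5964, -0.306, 0.3196]
tool_rot: [0.988, 0.155, 0.002, 0.004]
ft_force: [-0.5, -5.8, 14.1]
grip_width: -0.0004
finger_force: 7.7
```

Request:
{"name": "carry_out", "arguments": {
  "series": [
    [0, -4, 0, 0, 0, 0],
    [0, -4, 0, 0, 0, 0],
    [0, -4, 0, 0, 0, 0],
    [0, -4, 0, 0, 0, 0],
    [0, 0, 0, 0, 0, 0]
  ]
}}

```text
time: 21.85
tool_pos: [0.5907, -0.2888, 0.3194]
tool_rot: [0.988, 0.156, 0.001, 0.002]
ft_force: [-4.2, -1.7, 14.9]
grip_width: 0.0
finger_force: 7.3
```

Request:
{"name": "carry_out", "arguments": {
  "series": [
    [0, 0, -8, 0, 0, 0],
    [0, 12, 0, 0, 0, 0],
    [0, 12, 0, 0, 0, 0],
    [0, 0, 6, 0, 0, 0],
    [0, 0, 1.5, 0, 0, 0],
    [0, 0, 0.5, 0, 0, 0],
    [0, -3, 0, 0, 0, 0],
    [0, -4, 0, 0, 0, 0]
  ]
}}

```text
time: 22.85
tool_pos: [0.5968, -0.307, 0.3194]
tool_rot: [0.988, 0.155, 0.002, 0.004]
ft_force: [0.6, -6.9, 14.6]
grip_width: -0.0001
finger_force: 7.6
```

Request:
{"name": "carry_out", "arguments": {
  "series": [
    [0, -4, 0, 0, 0, 0],
    [0, -4, 0, 0, 0, 0],
    [0, -4, 0, 0, 0, 0],
    [0, -4, 0, 0, 0, 0],
    [0, 0, 0, 0, 0, 0]
  ]
}}

```text
time: 23.48
tool_pos: [0.5911, -0.2899, 0.3195]
tool_rot: [0.988, 0.156, 0.001, 0.002]
ft_force: [-3.0, -1.2, 15.5]
grip_width: 0.0001
finger_force: 7.7
```

Run:
```python
from h import *
for n in ("scene","side")*2: print(n,boom_angle(n))
print(get_state()["tool_pos"],get_state()["ft_force"])
```

```text
scene (137, array([-0.04968264,  0.2620633 ]), 322, array([0.26782693, 0.00640833, 0.23854107]))
side (138, array([-0.05139002,  0.25643902]), 411, array([0.27214925, 0.00320374, 0.23262522]))
scene (135, array([-0.05561409,  0.26270553]), 317, array([0.26808192, 0.00655925, 0.23895681]))
side (137, array([-0.05025738,  0.25623964]), 410, array([0.2719144 , 0.00308601, 0.2327891 ]))
[ 0.59109198 -0.28994284  0.31953005] [-3.94940488 -3.02142734 14.87299348]
```

Request:
{"name": "carry_out", "arguments": {
  "series": [
    [0, 0, -8, 0, 0, 0],
    [0, 12, 0, 0, 0, 0],
    [0, 12, 0, 0, 0, 0],
    [0, 0, 6, 0, 0, 0],
    [0, 0, 1.5, 0, 0, 0],
    [0, 0, 0.5, 0, 0, 0],
    [0, -3, 0, 0, 0, 0],
    [0, -4, 0, 0, 0, 0]
  ]
}}

```text
time: 24.68
tool_pos: [0.5971, -0.3079, 0.3192]
tool_rot: [0.988, 0.155, 0.002, 0.004]
ft_force: [0.2, -7.3, 13.2]
grip_width: -0.0001
finger_force: 7.5
```

Request:
{"name": "carry_out", "arguments": {
  "series": [
    [0, -4, 0, 0, 0, 0],
    [0, -4, 0, 0, 0, 0],
    [0, -4, 0, 0, 0, 0],
    [0, -4, 0, 0, 0, 0],
    [0, 0, 0, 0, 0, 0]
  ]
}}

```text
time: 25.3
tool_pos: [0.5915, -0.291, 0.3197]
tool_rot: [0.988, 0.156, 0.002, 0.003]
ft_force: [-3.0, -2.2, 15.7]
grip_width: -0.0004
finger_force: 7.9
```

Request:
{"name": "carry_out", "arguments": {
  "series": [
    [0, 0, -8, 0, 0, 0],
    [0, 12, 0, 0, 0, 0],
    [0, 12, 0, 0, 0, 0],
    [0, 0, 6, 0, 0, 0],
    [0, 0, 1.5, 0, 0, 0],
    [0, 0, 0.5, 0, 0, 0],
    [0, -3, 0, 0, 0, 0],
    [0, -4, 0, 0, 0, 0],
    [0, -4, 0, 0, 0, 0]
  ]
}}

```text
time: 26.42
tool_pos: [0.5961, -0.3048, 0.3197]
tool_rot: [0.988, 0.155, 0.002, 0.004]
ft_force: [-1.8, -5.3, 14.7]
grip_width: -0.0001
finger_force: 7.8
```

Run:
```python
from h import *
for n in ("scene","side")*3: print(n,boom_angle(n))
print(get_state()["tool_pos"],get_state()["ft_force"])
```

```text
scene (132, array([-0.00765336,  0.26252484]), 345, array([0.26844268, 0.00494167, 0.24938358]))
side (127, array([0.0073638 , 0.25478278]), 475, array([0.2725344 , 0.00475985, 0.24362   ]))
scene (127, array([0.00480995, 0.26134882]), 348, array([0.26836481, 0.00990958, 0.25070308]))
side (118, array([0.00363696, 0.25579757]), 482, array([0.27244127, 0.00412239, 0.24455631]))
scene (131, array([-0.00434924,  0.26262088]), 354, array([0.26856658, 0.00902049, 0.25083749]))
side (122, array([0.00507283, 0.25538184]), 479, array([0.27204369, 0.0058438 , 0.2437985 ]))
[ 0.59581363 -0.30391043  0.3197856 ] [-1.8178121  -4.78936589 15.43113069]
```

Request:
{"name": "carry_out", "arguments": {
  "series": [
    [0, 0, -5, 0, 0, 0],
    [0, 0, -30, 0, 0, 0],
    [0, 0, -50, 0, 0, 0],
    [0, 0, -30, 0, 0, 0],
    [0, 0, 0, 0, 0, 0],
    [0, 0, 0, 0, 0, 0],
    [0, 0, 0, 0, 0, 0],
    [0, 0, 0, 0, 0, 0],
    [0, 0, 0, 0, 0, 0],
    [0, 0, 0, 0, 0, 0]
  ]
}}

```text
time: 27.98
tool_pos: [0.5956, -0.3011, 0.4317]
tool_rot: [0.988, 0.156, -0.0, -0.0]
ft_force: [0.3, 0.0, 0.1]
grip_width: 0.0001
finger_force: 0.0
```

Run:
```python
from h import *
for n in ("scene","side")*3: print(n,boom_angle(n))
print(get_state()["tool_pos"],get_state()["ft_force"])
a=camera("scene")[0];b=camera("side")[0]
cv2.imwrite("pics/v6.png",np.hstack([cv2.resize(a[120:260,230:417],(400,300),interpolation=2),cv2.resize(b[110:250,230:417],(400,300),interpolation=2)]))
```

```text
scene (133, array([-0.00710245,  0.26273244]), 347, array([0.26851604, 0.00967341, 0.25032158]))
side (128, array([-0.00238728,  0.25619894]), 475, array([0.27213139, 0.00375777, 0.24405743]))
scene (132, array([0.0028871 , 0.26129951]), 351, array([0.26815824, 0.00898804, 0.25026046]))
side (131, array([-0.00040957,  0.255887  ]), 473, array([0.27222345, 0.00454266, 0.24336311]))
scene (130, array([-0.00716332,  0.26272761]), 350, array([0.26819298, 0.00918234, 0.25025758]))
side (126, array([-0.00420398,  0.25659562]), 471, array([0.2722899 , 0.00620737, 0.24380372]))
[ 0.59556695 -0.30116216  0.4318019 ] [ 0.22606326 -0.01526194 -0.09518818]
```

View pics/v6.png

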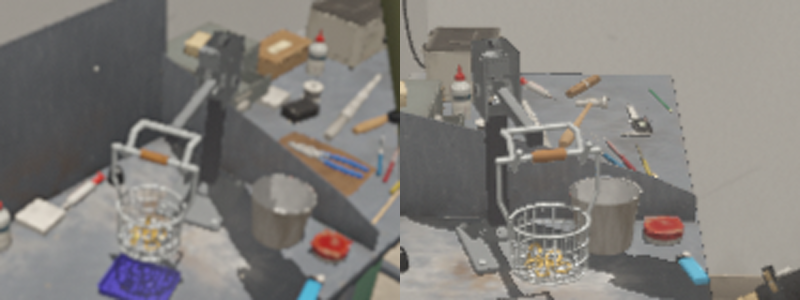

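Both views show the basket hanging upright in both hooks (bail at (155,157) and (550,155)). The boom is level, the cup hasn't moved, and the robot is clear.

```bash
python3 -c "
from plant import *
print(finish_job())"
```

```text
the job is handed in; nothing more can be done
None
```

The basket hangs upright by its bail in both hooks, and the loaded arm floats level (within about 0.01 rad by the cameras); I handed the job in at about 28 s with the robot clear, and no verdict was shown.

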